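# Clear the fence and hold an angle bracket pressed into it

### The arm

A 6-joint arm with a two-finger parallel gripper is mounted at the origin on the work surface. World frame = base frame: x ahead of the robot, y to its left, z up, the work surface at z = 0. Lengths are in m, angles in degrees, forces in N, time in s.
With the tool pointing down it reaches from about 0.25 to 0.725 m from the base axis. Payload 9.7 kg.
Tool frame: the origin (TCP) lies between the finger pads; the fingertips stand 25 mm ahead of it and the grasp point (between the pads) lies 6 mm ahead of it; z points along the fingers, y is the line along which they close (so a half turn about z gives the same grasp; the last joint's range is limited). The gripper opens to 85 mm and grips with 20 to 120 N. Pads are 22 mm wide; open, the fingers measure 114 mm over their backs; the gripper's body (76 mm by 85 mm) begins 54 mm behind the grasp point. The pads swing forward as they close: fully open they stand 13 mm farther back than shut.
Start: joints at [74.083, 4.979, 10.078, 95.1, 0, 90], TCP at [0.151, 0.529, 0.256] pointing down, gripper open.
Joint ranges: [-179.16, 179.16], [-48.56, 103.87], [-65.8, 70.77], [-126.05, 130.52], [-82.76, 87.17], [-180, 180]. Speed limits (degrees/s): [127.2, 127.2, 147.25, 180, 180, 180].

### API

Orientations are given as [roll, pitch, yaw] about the fixed x, y, z axes, in that order (R = Rz(yaw) Ry(pitch) Rx(roll)).
In Python, from workcell import bot gives the robot as it stands.
- The arm moves only by the shell command python3 drive.py [FORCE], which reads ROWS from standard input. ROWS is one flat JSON list of numbers that holds 1 to 5 rows one after another, with no inner brackets; each row has 5 numbers: dx, dy, dz in units of 50 mm, then a turn about the tool's z in degrees, then the finger opening in m; each row is the pose to reach, as a shift and turn from the pose commanded when the command began, along the tool's axes at that moment; what a row does not reach only later rows make up. A row lasts 1/12 s, in which the tool goes at most 0.0417 m and 7.16 degrees, less where a joint would pass 70% of its speed; a pose out of reach is approached as far as the arm can. The fingers move at their own pace and stop on an object; FORCE is the grip in N (left out, the last holds). Time passes only in rows, so rows that do not move let the fingers close. It prints the time, the measured TCP pose, the force, the opening and the grip force at its end. Input that does not fit is refused with a message, and nothing moves.
- bot.get_obs(): the state, without advancing time (a new reading comes with each control period).
- bot.camera(name): name is "scene" or "top"; returns the picture (400x640x3 uint8, blue, green, red); there is no depth.
- bot.camera_info(name): a dict with "mtx" (3x3 intrinsics, pixels), "extrinsics" (4x4, takes a point from camera to world coordinates). Camera axes: x right, y down, z forward; pixel columns grow to the right and rows downward; lengths in m; the calibration is good to about 2 mm. A picture is of the moment at which its call begins. camera_info takes no time and is no camera call.
- bot.job_done(): hands the job in; it is judged then, once.
The state is a dict: "time": time; "q": joint angles; "qd": joint speeds; "joint_efforts": joint torques, N m; "ee_pos": TCP position; "tcp_rot": TCP orientation; "wrist_force": force on the tool from outside, world axes, zero at the start; "torque": the same for the moment, N m; "opening": finger opening in m; "grasp_force": force on a finger pad.
Only numpy, scipy, OpenCV 4.12 (cv2) and the standard library are available. Lean on these libraries where they do the work, as an engineer would, in place of code of your own. Each camera call takes 0.05 s, during which the arm holds its last target. There are 200 camera calls.

### The job

Put the loose piece of square tube that lies in front of the fence into the scrap tray. Then bring the angle bracket up with the back of its upright leg flush against the fence and its end butted against the stop block, and with the fingertips in its inner corner push it diagonally, firmly down onto the table and against the fence at once (about 15 N towards the fence and 10 N down). Finish while holding that push, so that I can mark it; leave everything else where it is.

Things in the scene. Friction and masses are not known exactly. Their poses are not given: they have to be found in the camera images.
- bracket: Loose steel angle bracket, 100 mm long, 8 mm thick, 0.61-0.93 kg. Flat leg on the table, 80 mm deep; upright leg 50 mm high with two round holes, can be gripped across. Origin: table level, middle of the upright's outer (back) face; x out of that face to the fence, y along its length. Flat leg x -80..0 mm, upright x -8..0 mm, y -50..50 mm. Home: origin at x 0, y +50 mm in the stop's frame.
- fence: Fixed dark steel angle, 280 mm long, upright face 40 mm high, 10 mm thick; behind it a 70 mm deep flange with two clamps (60 mm high, 120 mm either side of the middle). Origin: table level, middle of the front face; x into the fence (away from the robot), y along it, z up.
- stop: Fixed steel stop block 90 x 30 mm, 40 mm high, against the front of the fence, right (-y) of the bracket's place. Origin: table level, the inner corner of its working (+y) face and the fence's front face; x into the fence, y along the fence away from the block, z up. The block spans x -90..0 mm, y -30..0 mm.
- offcut: The loose piece of dark steel square tube, 30 x 30 mm, 70 mm long, 0.18 kg, lying between bracket and fence, roughly square to the fence. Origin: centre of its underside; x along its length, z up.
- tray: Fixed scrap tray, open, aluminium, 160 x 130 mm outside, 35 mm high, walls and floor 4 mm, left or right of the work; a yellow bolt bin (140 x 110 mm, 75 mm high) stands on the other side. Origin: centre of its underside; x along the 160 mm side.
- table: The plywood work table, its top at z = 0.
- nut: Bystander: large steel nut, 46 mm across, 20 mm high, right of the stop. Origin: centre of its underside.
- scriber: Bystander: a scriber with screwdriver-like handle, 160 mm long, lying right of the bracket. Origin near its middle.
- tape: Bystander: black tape measure 50 x 30 mm, 50 mm high, standing near the left part of the fence. Origin: centre of its underside.
- spray_can: Bystander: grey spray can, 60 mm diameter, 160 mm high, at the right. Origin: centre of its underside.
- mug: Bystander: blue mug, 80 mm wide, 95 mm high, at the left. Origin: centre of its underside.

How it is judged (in metres and radians):
On the way:
1. the piece of square tube lies in the scrap tray, let go (x of offcut in the frame of tray between -0.06 and 0.06 m and y of offcut in the frame of tray between -0.05 and 0.05 m and height (world z) of offcut below 0.03 m and contact force between offcut and the fingers below 0.05 N and linear speed of offcut below 0.03 m/s), for 0.2 s.
At the end, for the whole second after the job is handed in: Tube in the tray, let go; bracket flat and still on the table, back within 4 mm of the fence and 0.05 rad of parallel, end within 5 mm of the stop; fingers push it with over 7 N, fence takes over 2 N, table over 13 N (its weight is at most 9.1 N), all through the last second (x of offcut in the frame of tray between -0.06 and 0.06 m and y of offcut in the frame of tray between -0.05 and 0.05 m and height (world z) of offcut below 0.03 m and contact force between offcut and the fingers below 0.05 N and x of bracket in the frame of stop between -0.004 and 0.004 m and y of bracket in the frame of stop between 0.045 and 0.055 m and angle between the x axis of bracket and the x axis of fence, either way round below 0.05 rad and angle between bracket's own z axis and vertical below 0.04 rad and height (world z) of bracket below 0.003 m and linear speed of bracket below 0.01 m/s and contact force between bracket and fence above 2 N and contact force between bracket and table above 13 N and contact force between the fingers and bracket above 7 N); the arm keeps its last pose, push and grip.
It fails at once if a bystander (nut, scriber, tape measure, spray can or mug) is moved more than 30 mm (distance of any of nut, scriber, tape, spray_can, mug from where it was at the start of the episode above 0.03 m).
It also fails if it takes over 72 s, if anything falls off the work surface, if the arm or the gripper's body presses on something with over 40 N, if the wrist force passes 120 N, or if a joint passes its speed limit or range.

## Working session

There is one attempt and no reset: what is moved stays moved. The work goes in short steps, Python scripts to look and compute and a shell command to move; the robot and the scene stay as the last step left them, time stands still between calls to the robot, and variables do not carry over. Pictures are saved under pics/ and viewed, at most 10 in all, crops included, and the job is handed in when it is done.

```bash
ls; mkdir -p pics; python3 - <<'E'
from workcell import bot
import cv2
for n in("top","scene"):
    cv2.imwrite(f"pics/{n}0.png",bot.camera(n)); i=bot.camera_info(n); print(n,i["mtx"],i["extrinsics"])
o=bot.get_obs(); print(o)
E
```

```text
drive.py
pics
workcell.py
top [[370.13233514   0.         324.21765247]
 [  0.         370.13233514 207.30374757]
 [  0.           0.           1.        ]] [[-0.02031249 -0.99287603  0.11740783  0.42216804]
 [-0.99947731  0.01721158 -0.02736539  0.02040574]
 [ 0.02514966 -0.11790232 -0.99270667  1.04250654]
 [ 0.          0.          0.          1.        ]]
scene [[417.94943159   0.         316.12959763]
 [  0.         417.94943159 201.28853054]
 [  0.           0.           1.        ]] [[ 0.53678388  0.53247776 -0.65446963  1.19934334]
 [ 0.84370508 -0.34334123  0.41264821 -0.36368355]
 [-0.00498041 -0.77368226 -0.63355423  0.65097936]
 [ 0.          0.          0.          1.        ]]
{'time': 0.1, 'q': array([7.40830835e+01, 5.00802740e+00, 1.00396095e+01, 9.50975118e+01,
       6.77611307e-05, 9.00001689e+01]), 'qd': array([-0.00039798,  0.002746  ,  0.14837957,  0.01593176, -0.09326578,
        0.0096788 ]), 'joint_efforts': array([-5.91487060e-04, -5.21561873e+01,  4.65651798e+01,  1.59554800e-02,
       -8.74464422e-05,  3.41898094e-06]), 'ee_pos': array([0.15079017, 0.52876154, 0.25565869]), 'tcp_rot': array([-1.79934070e+02, -6.75667511e-05,  1.64082915e+02]), 'wrist_force': array([-0.36794309, -0.1822495 ,  0.61605795]), 'torque': array([-0.05562871, -0.03352319, -0.05553789]), 'grasp_force': 0.0, 'opening': 0.08508918604090333}
```

View pics/top0.png

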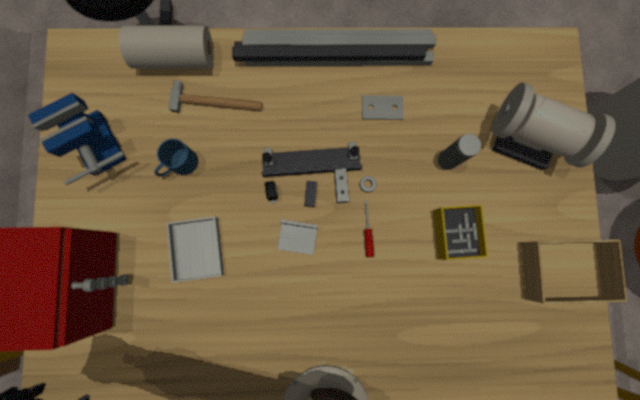

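View pics/scene0.png

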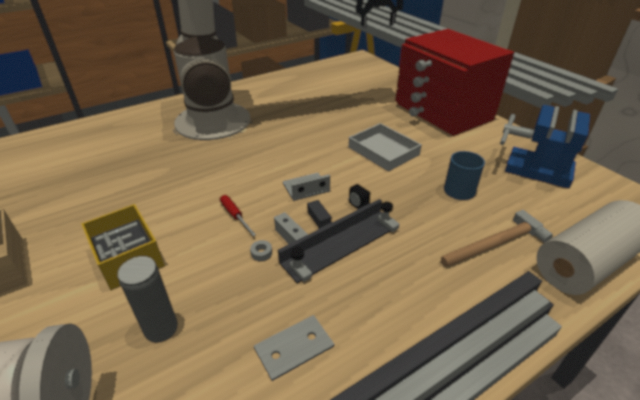

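```bash
cat > h.py <<'E'
import numpy as np, cv2
from workcell import bot
def cam(n):
    i=bot.camera_info(n); return np.array(i["mtx"]),np.array(i["extrinsics"])
def px2w(n,uv,z):
    K,E=cam(n); d=E[:3,:3]@np.linalg.solve(K,[uv[0],uv[1],1.]); return E[:3,3]+d*(z-E[2,3])/d[2]
def w2px(n,p):
    K,E=cam(n); c=K@(E[:3,:3].T@(np.array(p)-E[:3,3])); return c[:2]/c[2]
def crop(src,dst,x,y,w,h,s):
    cv2.imwrite(dst,cv2.resize(cv2.imread(src)[y:y+h,x:x+w],None,fx=s,fy=s,interpolation=cv2.INTER_CUBIC))
E
python3 - <<'E'
from h import *
crop("pics/top0.png","pics/c1.png",255,140,130,120,5)
crop("pics/scene0.png","pics/c2.png",190,120,240,170,3.3)
print(w2px("top",[.151,.529,.256]),w2px("scene",[.151,.529,.256]))
E
```

```text
[ 61.05108448 393.98805257] [377.76102321  22.1792258 ]
```

View pics/c1.png

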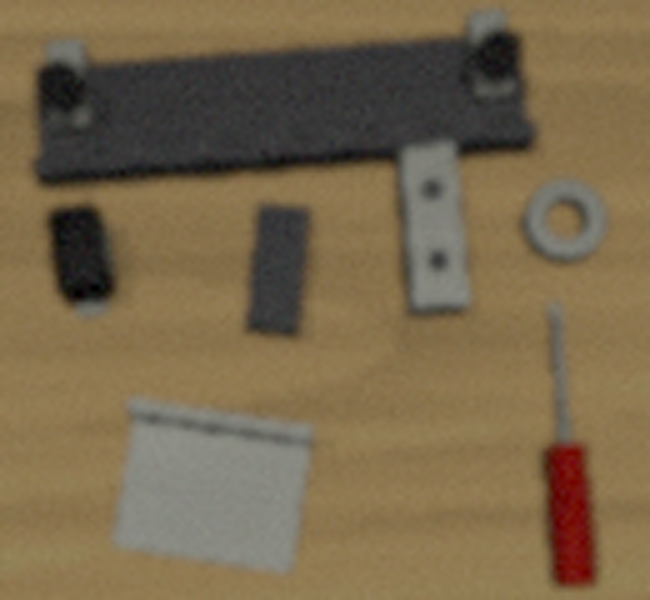

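View pics/c2.png

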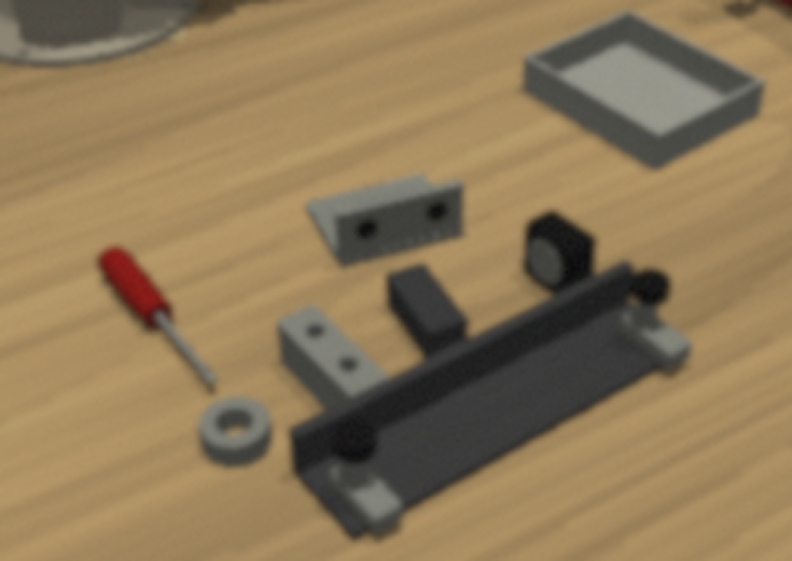

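```bash
cat > fit.py <<'E'
from h import *
from scipy.optimize import least_squares
A=lambda u,v:("top",255+(u+.5)/5-.5,140+(v+.5)/5-.5)
B=lambda u,v:("scene",190+(u+.5)/3.3-.5,120+(v+.5)/3.3-.5)
T=lambda u,v:("top",u,v)
obj={
"bracket":[((0,.05,.05),A(130,400)),((0,-.05,.05),A(313,428)),((-.08,.05,.008),A(115,546)),((-.08,-.05,.008),A(292,573)),
 ((0,-.05,.05),B(338,215)),((0,-.05,0),B(343,265)),((0,.05,.05),B(462,183)),((0,.05,0),B(462,236))],
"stop":[((0,0,.04),A(400,148)),((0,-.03,.04),A(457,142)),((-.09,0,.0),A(412,312)),((-.09,-.03,.0),A(470,306)),((-.09,-.03,.04),B(280,325)),((-.09,0,.04),B(312,306)),((-.09,-.03,0),B(285,368))],
"fence":[((0,.14,0),A(40,182)),((0,-.14,0),A(532,145)),((0.005,-.14,.04),B(294,432)),((.005,.14,.04),B(628,264))],
"offcut":[((.035,.015,.03),A(258,205)),((.035,-.015,.03),A(309,208)),((-.035,-.015,0),A(298,334)),((-.035,.015,0),A(247,330)),
 ((-.035,-.015,.03),B(388,272)),((-.035,.015,.03),B(426,265)),((.035,.015,.03),B(467,318)),((.035,-.015,.03),B(428,337))],
"tray":[((.08,.065,.035),T(168,220)),((.08,-.065,.035),T(218,217)),((-.08,-.065,.035),T(223,275)),((-.08,.065,.035),T(173,281)),
 ((-.08,.065,.035),B(627,12)),((.08,.065,.035),B(763,83)),((.08,-.065,.035),B(657,138)),((-.08,-.065,.035),B(525,58)),((.08,-.065,0),B(657,167))]}
for n,c in obj.items():
    def f(p):
        R=np.array([[np.cos(p[2]),-np.sin(p[2]),0],[np.sin(p[2]),np.cos(p[2]),0],[0,0,1]])
        return np.concatenate([w2px(k[0],R@np.array(l)+[p[0],p[1],0])-k[1:] for l,k in c])
    r=least_squares(f,[.45,.05,0],loss="soft_l1"); print(n,r.x[:2].round(4),np.degrees(r.x[2]).round(2)); print("   ",f(r.x).reshape(-1,2).round(1).tolist())
E
python3 fit.py;python3 - <<'E'
from h import *
for n,u,v,z in [("tape",333-333+270.5,186,.05),("nut",368,184,.02),("mug",176,150,.095)]: print(n,px2w("top",(u,v),z).round(3))
E
cat > go.py <<'E'
# python3 go.py x y z yaw -> shift/turn in tool axes
import sys; from h import *
from scipy.spatial.transform import Rotation as Ro
o=bot.get_obs(); R=Ro.from_euler("xyz",o["tcp_rot"],degrees=True); t=[float(a) for a in sys.argv[1:5]]
d=R.inv().apply(np.array(t[:3])-o["ee_pos"]); turn=-(t[3]-o["tcp_rot"][2]); turn=(turn+90)%180-90
print(d.round(4),turn.round(2),"t",round(o["time"],2),"wf",o["wrist_force"].round(1))
E
python3 go.py .585 .031 .18 172.4
```

```text
[-0.5541 -0.3595  0.0761] -8.32 t 0.1 wf [-0.4 -0.2  0.6]
```

The manual's scale: shifts go in units of 50 mm. Converting my numbers, -0.02 m is -0.4, -0.15 m is -3.

```bash
echo '[-0.6,-0.4,0,-2,0.06,-1.2,-0.8,0,-4,0.06,-1.8,-1.2,0,-6,0.06,-2.4,-1.6,0,-8.3,0.06,-3,-2,0,-8.3,0.06]' | python3 drive.py 40; python3 go.py .585 .031 .18 172.4
```

```text
time: 0.52
ee_pos: [0.2682, 0.3902, 0.2559]
tcp_rot: [-180.0, -0.0, 172.6]
wrist_force: [0.9, 0.5, -0.2]
opening: 0.06
grasp_force: 0.0
[-0.3606 -0.3151  0.076 ] 0.16 t 0.52 wf [ 0.9  0.5 -0.2]
```

Scaled: -0.15 m is -3, -0.13 m is -2.6.

```bash
echo '[-0.6,-0.52,0,0,0.06,-1.2,-1.04,0,0,0.06,-1.8,-1.56,0,0,0.06,-2.4,-2.08,0,0,0.06,-3,-2.6,0,0,0.06]' | python3 drive.py; echo '[-0.6,-0.52,0,0,0.06,-1.2,-1.04,0,0,0.06,-1.8,-1.56,0,0,0.06,-2.4,-2.08,0,0,0.06,-3,-2.6,0,0,0.06]' | python3 drive.py; python3 go.py .585 .031 .08 172.4
```

```text
time: 0.93
ee_pos: [0.3999, 0.2411, 0.2562]
tcp_rot: [-180.0, -0.0, 172.4]
wrist_force: [1.1, 0.9, 0.6]
opening: 0.0602
grasp_force: 0.0
time: 1.35
ee_pos: [0.5314, 0.0922, 0.256]
tcp_rot: [-180.0, -0.0, 172.4]
wrist_force: [0.3, 0.9, 0.4]
opening: 0.0599
grasp_force: 0.0
[-0.0613 -0.0536  0.176 ] -0.03 t 1.35 wf [0.3 0.9 0.4]
```

```bash
echo '[-0.6,-0.52,0,0,0.055,-1.22,-1.07,0,0,0.055,-1.22,-1.07,0.8,0,0.055,-1.22,-1.07,1.6,0,0.055,-1.22,-1.07,2.4,0,0.055]' | python3 drive.py; echo '[0,0,0.4,0,0.055,0,0,0.4,0,0.055]' | python3 drive.py;  python3 go.py .585 .031 .031 172.4; python3 - <<'E'
from h import *
cv2.imwrite("pics/s1.png",bot.camera("scene")); crop("pics/s1.png","pics/s1c.png",190,90,240,170,3.3)
E
```

```text
time: 1.77
ee_pos: [0.5845, 0.0321, 0.1346]
tcp_rot: [180.0, 0.0, 172.3]
wrist_force: [0.3, 0.7, 0.8]
opening: 0.0554
grasp_force: 0.0
time: 1.93
ee_pos: [0.5811, 0.0327, 0.1102]
tcp_rot: [-179.9, -0.5, 172.4]
wrist_force: [-1.2, 0.5, -0.0]
opening: 0.0549
grasp_force: 0.0
[-0.0048 -0.001   0.0792] -0.03 t 1.93 wf [-1.2  0.5 -0. ]
```

View pics/s1c.png

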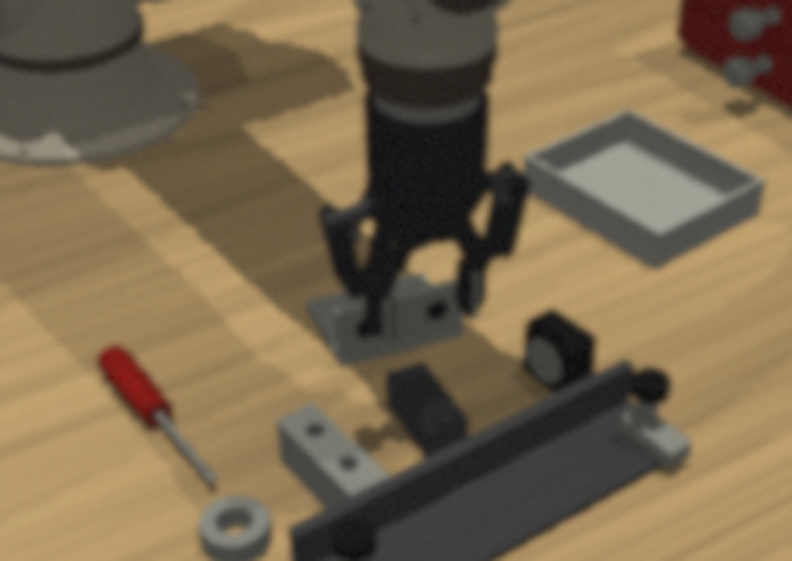

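The gripper (fingertips at crop ~(370,335) and (470,305)) hovers above the tube at (425,405), straddling it; the fence, stop and tape are clear. Descending.

Scaled: 0.078 m is 1.56, 0.07 m is 1.4.

```bash
echo '[-0.06,-0.02,0.5,0,0.055,-0.08,-0.02,1,0,0.055,-0.08,-0.02,1.4,0,0.055,-0.08,-0.02,1.56,0,0.055,-0.08,-0.02,1.56,0,0.055]' | python3 drive.py; python3 go.py .585 .031 .031 172.4
```

```text
time: 2.4
ee_pos: [0.5876, 0.0316, 0.0383]
tcp_rot: [-180.0, -0.1, 172.4]
wrist_force: [0.3, -0.2, 0.3]
opening: 0.0551
grasp_force: 0.0
[ 0.0025 -0.0009  0.0073] -0.01 t 2.4 wf [ 0.3 -0.2  0.3]
```

Scaled: 0.007 m is 0.14, 0.004 m is 0.08.

```bash
echo '[0,0,0.08,0,0.055,0,0,0.14,0,0.055,0,0,0.14,0,0.0,0,0,0.14,0,0.0,0,0,0.14,0,0.0]' | python3 drive.py 40; echo '[0,0,0,0,0,0,0,0,0,0,0,0,0,0,0,0,0,0,0,0]' | python3 drive.py; python3 go.py .585 .031 .13 172.4
```

```text
time: 2.82
ee_pos: [0.5883, 0.0315, 0.0324]
tcp_rot: [180.0, 0.1, 172.4]
wrist_force: [-1.3, -0.7, 4.7]
opening: 0.029
grasp_force: 41.4
time: 3.15
ee_pos: [0.5883, 0.0316, 0.0324]
tcp_rot: [180.0, 0.1, 172.4]
wrist_force: [-1.4, -0.5, 5.3]
opening: 0.0291
grasp_force: 41.4
[ 0.0031 -0.001  -0.0976] -0.01 t 3.15 wf [-1.4 -0.5  5.3]
```

Scaled: -0.11 m is -2.2, -0.08 m is -1.6.

```bash
echo '[0,0,-0.4,0,0,0,0,-1,0,0,0,0,-1.6,0,0,0,0,-2.2,0,0,0,0,-2.2,0,0]' | python3 drive.py; python3 go.py .439 .342 .14 186.2
```

```text
time: 3.57
ee_pos: [0.5898, 0.0316, 0.1478]
tcp_rot: [179.9, 0.5, 172.4]
wrist_force: [1.5, -0.2, -1.3]
opening: 0.0295
grasp_force: 40.7
[0.1907 0.2877 0.0067] -13.82 t 3.57 wf [ 1.5 -0.2 -1.3]
```

```bash
echo '[0.4,0.6,0,-4,0,0.8,1.2,0,-8,0,1.2,1.8,0,-12,0,1.6,2.4,0,-13.8,0,2,3,0,-13.8,0]' | python3 drive.py;  python3 go.py .439 .342 .14 186.2
```

```text
time: 3.98
ee_pos: [0.5074, 0.1946, 0.1408]
tcp_rot: [-180.0, -0.0, -173.7]
wrist_force: [0.8, 0.3, -1.9]
opening: 0.0297
grasp_force: 40.6
[0.0518 0.154  0.0008] 0.08 t 3.98 wf [ 0.8  0.3 -1.9]
```

```bash
echo '[0.24,0.72,0,0,0,0.5,1.44,0,0,0,0.74,2.16,0,0,0,1,3,0,0,0,1,3,0.4,0,0]' | python3 drive.py;  echo '[0,0,0.5,0,0,0,0,1,0,0,0,0,1.3,0,0,0,0,1.3,0,0]' | python3 drive.py; python3 go.py .439 .342 .041 186.2
```

```text
time: 4.4
ee_pos: [0.4412, 0.3432, 0.1241]
tcp_rot: [179.7, 0.2, -173.5]
wrist_force: [1.2, 0.6, -1.2]
opening: 0.0293
grasp_force: 40.7
time: 4.73
ee_pos: [0.4406, 0.3359, 0.052]
tcp_rot: [-179.8, -0.3, -173.8]
wrist_force: [-1.5, -0.8, -1.8]
opening: 0.0295
grasp_force: 40.6
[0.0009 0.0063 0.011 ] 0.0 t 4.73 wf [-1.5 -0.8 -1.8]
```

Scaled: 0.012 m is 0.24, 0.006 m is 0.12.

```bash
echo '[0,0,0.12,0,0,0,0,0.24,0,0,0,0,0.24,0,0,0,0,0.24,0,0]' | python3 drive.py; echo '[0,0,0,0,0.055,0,0,0,0,0.055,0,0,0,0,0.055,0,0,0,0,0.055,0,0,0,0,0.055]' | python3 drive.py;  echo '[0,0,-0.6,0,0.055,0,0,-1.2,0,0.055,0,0,-1.8,0,0.055,0,0,-2.4,0,0.055,0,0,-2.4,0,0.055]' | python3 drive.py; python3 - <<'E'
from h import *
cv2.imwrite("pics/s2.png",bot.camera("scene")); crop("pics/s2.png","pics/s2c.png",230,90,220,160,3.6)
E
```

```text
time: 5.07
ee_pos: [0.4429, 0.3373, 0.0448]
tcp_rot: [180.0, 0.0, -173.8]
wrist_force: [0.5, -0.1, -1.8]
opening: 0.029
grasp_force: 40.7
time: 5.48
ee_pos: [0.4428, 0.3373, 0.0446]
tcp_rot: [180.0, 0.0, -173.8]
wrist_force: [-0.0, 0.3, 0.8]
opening: 0.0548
grasp_force: 0.0
time: 5.9
ee_pos: [0.4443, 0.3384, 0.1709]
tcp_rot: [179.7, 0.4, -173.8]
wrist_force: [0.8, 0.4, 0.8]
opening: 0.0547
grasp_force: 0.0
```

View pics/s2c.png

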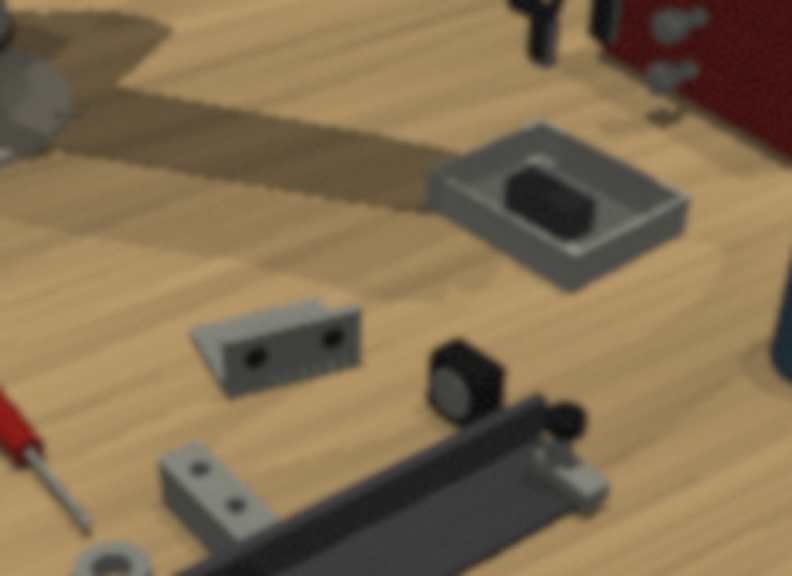

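The tube (crop ~(550,200)) lies inside the tray; bracket, tape and stop are unmoved. Now to the bracket.

```bash
python3 go.py .4975 .0628 .13 -99.3; python3 -c "
from h import *;print(bot.get_obs()['q'])"
```

```text
[-0.0235 -0.2796  0.0372] -74.51 t 5.95 wf [ 0.4 -0.4 -0.5]
[ 3.72990239e+01  4.85530800e+00  1.74679707e-01  8.49792519e+01
 -1.31549201e-03  3.11133711e+01]
```

Scaled: -0.15 m is -3, -0.12 m is -2.4.

```bash
echo '[0,-0.6,0,-7,0.055,-0.1,-1.2,0,-14,0.055,-0.2,-1.8,0,-21,0.055,-0.2,-2.4,0,-28,0.055,-0.2,-3,0,-35,0.055]' | python3 drive.py; python3 go.py .4975 .0628 .13 -99.3
```

```text
time: 6.37
ee_pos: [0.4685, 0.1877, 0.1632]
tcp_rot: [180.0, -0.1, -138.5]
wrist_force: [0.4, 0.4, 0.1]
opening: 0.0545
grasp_force: 0.0
[ 0.0611 -0.1127  0.0332] -39.16 t 6.37 wf [0.4 0.4 0.1]
```

Scaled: -0.112 m is -2.24, -0.1 m is -2.

```bash
echo '[0.3,-0.5,0,-7,0.055,0.6,-1,0,-14,0.055,0.9,-1.5,0,-21,0.055,1.2,-2,0,-28,0.055,1.2,-2.24,0.4,-35,0.055]' | python3 drive.py; echo '[0,0,0.2,-4,0.055,0,0,0.2,-4,0.055,0,0,0.2,-4,0.055]' | python3 drive.py; python3 go.py .4975 .0628 .044 -99.3
```

```text
time: 6.78
ee_pos: [0.4983, 0.0625, 0.1466]
tcp_rot: [-179.8, 0.0, -103.6]
wrist_force: [1.2, 0.2, 0.3]
opening: 0.0555
grasp_force: 0.0
time: 7.03
ee_pos: [0.4967, 0.0652, 0.1333]
tcp_rot: [179.9, -0.0, -100.0]
wrist_force: [0.0, -0.1, -0.1]
opening: 0.055
grasp_force: 0.0
[ 0.0022 -0.0014  0.0893] -0.68 t 7.03 wf [ 0.  -0.1 -0.1]
```

Scaled: 0.09 m is 1.8, 0.08 m is 1.6.

```bash
echo '[0.04,-0.02,0.6,-0.7,0.055,0.04,-0.02,1.2,-0.7,0.055,0.04,-0.02,1.6,-0.7,0.055,0.04,-0.02,1.8,-0.7,0.055,0.04,-0.02,1.8,-0.7,0.055]' | python3 drive.py; python3 go.py .4975 .0628 .044 -99.3;  python3 - <<'E'
from h import *
cv2.imwrite("pics/s3.png",bot.camera("scene")); crop("pics/s3.png","pics/s3c.png",240,110,160,120,5)
E
```

```text
time: 7.45
ee_pos: [0.4968, 0.0635, 0.0427]
tcp_rot: [179.8, -0.0, -99.2]
wrist_force: [-1.2, -0.2, -0.0]
opening: 0.0552
grasp_force: 0.0
[ 0.0006 -0.0008 -0.0013] 0.13 t 7.45 wf [-1.2 -0.2 -0. ]
```

View pics/s3c.png

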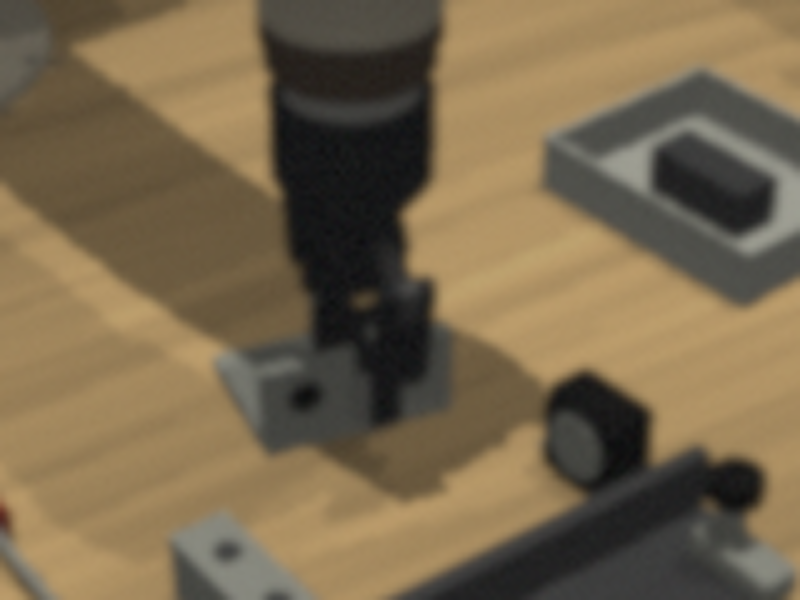

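The fingers straddle the upright (front finger at crop ~(390,370)), the tube lies in the tray. Closing.

```bash
echo '[0,0,0,0,0,0,0,0,0,0,0,0,0,0,0,0,0,0,0,0,0,0,0,0,0]' | python3 drive.py 50; echo '[0,0,0,0,0,0,0,0,0,0,0,0,0,0,0]' | python3 drive.py; python3 go.py .62 .02 .044 -86
```

```text
time: 7.92
ee_pos: [0.4988, 0.0633, 0.0456]
tcp_rot: [-179.9, 0.0, -99.1]
wrist_force: [0.1, 0.0, 5.8]
opening: 0.0075
grasp_force: 50.1
time: 8.17
ee_pos: [0.4988, 0.0634, 0.0456]
tcp_rot: [-179.9, 0.0, -99.1]
wrist_force: [1.0, -0.2, 6.2]
opening: 0.0071
grasp_force: 50.2
[ 0.0236 -0.1265  0.0018] -13.12 t 8.17 wf [ 1.  -0.2  6.2]
```

```bash
echo '[0,-0.2,-0.06,0,0,0.08,-0.6,-0.06,-4,0,0.16,-1,-0.06,-7,0,0.26,-1.4,-0.06,-10,0,0.34,-1.8,-0.06,-13,0]' | python3 drive.py; python3 go.py .6146 .0172 .046 -85.9
```

```text
time: 8.58
ee_pos: [0.5842, 0.0316, 0.0461]
tcp_rot: [179.9, -0.0, -86.0]
wrist_force: [0.7, 0.6, -7.2]
opening: 0.0071
grasp_force: 49.4
[ 0.0165 -0.0293  0.0001] -0.07 t 8.58 wf [ 0.7  0.6 -7.2]
```

```bash
echo '[0.06,-0.2,0,0,0,0.12,-0.4,0,0,0,0.2,-0.58,0,0,0,0.24,-0.58,0,0,0,0.24,-0.58,0,0,0]' | python3 drive.py; python3 go.py .6146 .0172 .046 -85.9;  python3 - <<'E'
from h import *
cv2.imwrite("pics/s4.png",bot.camera("top")); crop("pics/s4.png","pics/s4c.png",255,130,130,120,5)
E
```

```text
time: 9.0
ee_pos: [0.6132, 0.0217, 0.046]
tcp_rot: [179.9, -0.0, -86.1]
wrist_force: [0.5, 0.5, -7.7]
opening: 0.0071
grasp_force: 49.7
[ 0.0046 -0.0011  0.    ] -0.25 t 9.0 wf [ 0.5  0.5 -7.7]
```

View pics/s4c.png

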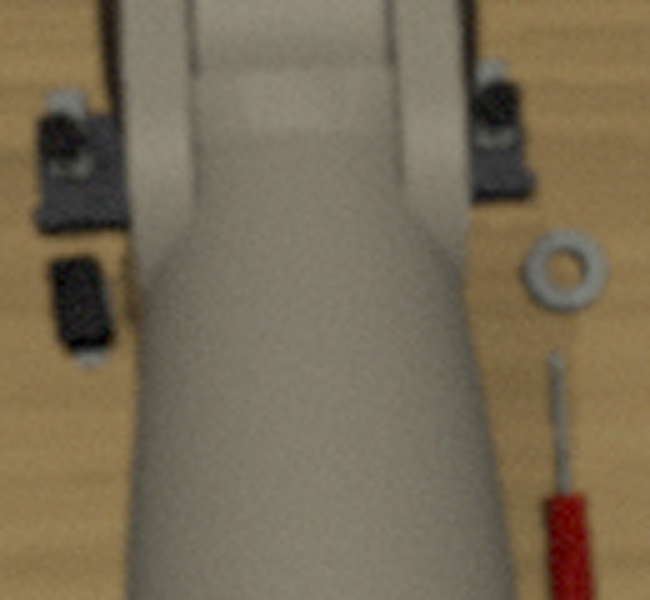

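The top view is blocked by the arm; bystanders (tape, nut, scriber) are unmoved. Feeling for the stop.

Scaled: 0.004 m is 0.08, 0.002 m is 0.04.

```bash
echo '[0.04,0,0,0,0,0.08,0,0,0,0,0.08,0,0,0,0]' | python3 drive.py|sed -n '2p;4p'; echo '[0.04,0,0,0,0,0.04,0,0,0,0]' | python3 drive.py|sed -n '2p;4p';
```

```text
ee_pos: [0.6138, 0.0179, 0.0473]
wrist_force: [-0.3, -0.1, -7.9]
ee_pos: [0.6142, 0.0159, 0.0475]
wrist_force: [0.2, -0.4, -7.9]
```

```bash
echo '[0.04,0,0,0,0,0.04,0,0,0,0]' | python3 drive.py|sed -n '2p;4p'
```

```text
ee_pos: [0.6144, 0.0139, 0.0473]
wrist_force: [-0.8, -0.2, -8.0]
```

```bash
for i in 1 ; do echo '[0.04,0,0,0,0,0.04,0,0,0,0]' | python3 drive.py|sed -n '2p;4p'; echo '[0.04,0,0,0,0,0.04,0,0,0,0]' | python3 drive.py|sed -n '2p;4p'; done
```

```text
ee_pos: [0.6146, 0.0119, 0.0473]
wrist_force: [-0.4, -0.4, -8.4]
ee_pos: [0.6147, 0.0102, 0.0473]
wrist_force: [0.3, 2.4, -7.8]
```

Scaled: 0.002 m is 0.04.

```bash
echo '[0.04,0,0,0,0,0.04,0,0,0,0]' | python3 drive.py|sed -n '2p;4p'
```

```text
ee_pos: [0.6147, 0.01, 0.0475]
wrist_force: [-1.7, 12.1, -5.9]
```

```bash
echo '[-0.04,0,0,0,0,-0.04,0,0.02,0,0,-0.04,0,0.04,0,0,-0.04,0,0.04,0,0]' | python3 drive.py|sed -n '2p;4p'
```

```text
ee_pos: [0.6149, 0.0102, 0.0457]
wrist_force: [-0.9, 3.1, -3.0]
```

Set down against the stop. Release and rise.

Scaled: 0.001 m is 0.02.

```bash
echo '[0,0,0.02,0,0,0,0,0.02,0,0,0,0,0.02,0,0.02,0,0,0.02,0,0.02,0,0,0.02,0,0.02]' | python3 drive.py; echo '[0,0,-0.2,0,0.02,0,0,-0.8,0,0.02,0,0,-1.4,0,0.02,0,0,-1.8,0,0.02,0,0,-1.8,0,0.02]' | python3 drive.py
```

```text
time: 10.88
ee_pos: [0.6152, 0.0098, 0.0448]
tcp_rot: [-179.9, -0.0, -86.1]
wrist_force: [0.1, -1.1, -0.3]
opening: 0.02
grasp_force: 0.0
time: 11.3
ee_pos: [0.6167, 0.0101, 0.1405]
tcp_rot: [-179.5, -0.0, -86.1]
wrist_force: [0.4, -0.2, 0.3]
opening: 0.0201
grasp_force: 0.0
```

```bash
echo '[0,0.1,0,7,0.04,0,0.2,0,14,0.04,0,0.4,0,21,0.04,0,0.5,0,28,0.04,0,0.56,0,35,0.04]' | python3 drive.py|sed -n 2,3p; echo '[0,0,0,7,0.04,0,0,0,14,0.04,0,0,0,21,0.04,0,0,0,28,0.04,0,0,0,35,0.04]' | python3 drive.py|sed -n 2,3p; echo '[0,0,0,7,0.04,0,0,0,14,0.04,0,0,0,20,0.04,0,0,0,20,0.04]' | python3 drive.py; python3 go.py .588 .012 .045 184.1
```

```text
ee_pos: [0.5862, 0.0081, 0.1346]
tcp_rot: [-180.0, -0.0, -121.5]
ee_pos: [0.5868, 0.0081, 0.1345]
tcp_rot: [-180.0, 0.0, -156.5]
time: 12.47
ee_pos: [0.5868, 0.0082, 0.1345]
tcp_rot: [-180.0, 0.0, -176.4]
wrist_force: [-0.4, -0.3, 0.9]
opening: 0.0397
grasp_force: 0.0
[-0.0014  0.0038  0.0895] -0.49 t 12.47 wf [-0.4 -0.3  0.9]
```

```bash
echo '[0,0.08,0.6,-0.5,0.04,0,0.08,1.2,-0.5,0.04,0,0.08,1.6,-0.5,0.04,0,0.08,1.72,-0.5,0.04,0,0.08,1.72,-0.5,0.04]' | python3 drive.py;  python3 - <<'E'
from h import *
cv2.imwrite("pics/s5.png",bot.camera("scene")); crop("pics/s5.png","pics/s5c.png",240,120,160,120,5)
E
```

```text
time: 12.88
ee_pos: [0.5854, 0.0122, 0.0467]
tcp_rot: [180.0, -0.2, -175.5]
wrist_force: [0.5, -0.8, -0.4]
opening: 0.0398
grasp_force: 0.0
```

View pics/s5c.png

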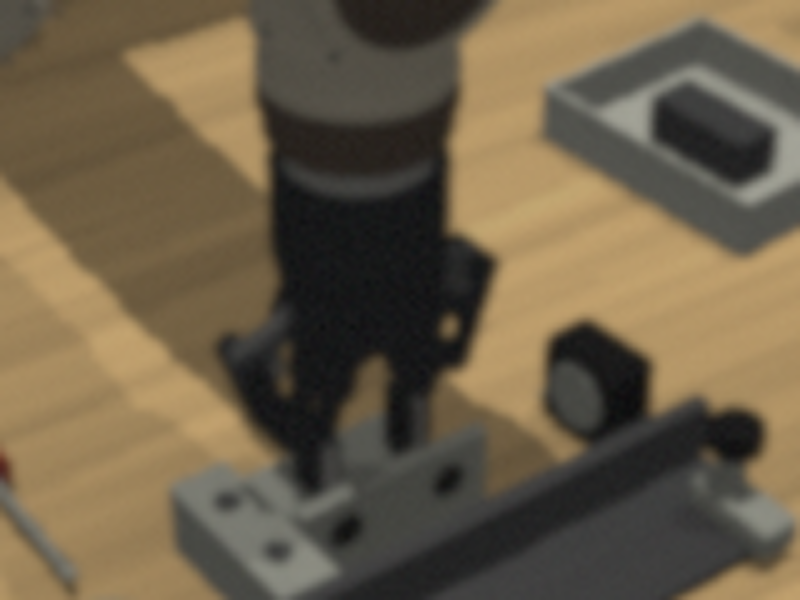

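The bracket's end sits against the stop block (crop ~(310,500)), the two fingertips stand over the flat leg behind the upright; the fence gap is ~28 mm. Lower and push forward.

Scaled: 0.009 m is 0.18, 0.004 m is 0.08.

```bash
echo '[0,0,0.08,0,0.04,0,0,0.18,0,0.04,0,0,0.18,0,0.04]' | python3 drive.py|sed -n '2p;4p'; echo '[-0.1,0,0,0,0.04,-0.2,0,0,0,0.04,-0.3,0,0,0,0.04,-0.4,0,0,0,0.04,-0.4,0,0,0,0.04]' | python3 drive.py|sed -n '2p;4p'
```

```text
ee_pos: [0.5868, 0.0122, 0.0395]
wrist_force: [0.2, -0.1, -0.7]
ee_pos: [0.6075, 0.0139, 0.0393]
wrist_force: [0.2, -0.6, -0.4]
```

```bash
echo '[-0.06,0,0,0,0.04,-0.12,0,0,0,0.04,-0.18,0,0,0,0.04,-0.24,0,0,0,0.04,-0.24,0,0,0,0.04]' | python3 drive.py|sed -n '2p;4p'
```

```text
ee_pos: [0.6191, 0.0148, 0.0392]
wrist_force: [-0.2, 0.3, -0.4]
```

Scaled: -0.004 m is -0.08, -0.002 m is -0.04.

```bash
echo '[-0.04,0,0,0,0.04,-0.08,0,0,0,0.04]' | python3 drive.py|sed -n '2p;4p';  echo '[-0.04,0,0,0,0.04,-0.08,0,0,0,0.04]' | python3 drive.py|sed -n '2p;4p'
```

```text
ee_pos: [0.6223, 0.015, 0.0392]
wrist_force: [-2.9, 1.2, 1.1]
ee_pos: [0.6263, 0.0153, 0.0391]
wrist_force: [-9.4, 1.8, 4.2]
```

```bash
echo '[0,0,0,0,0.04,0,0,0,0,0.04]' | python3 drive.py|sed -n '2p;4p';python3 - <<'E'
from h import *
cv2.imwrite("pics/s6.png",bot.camera("scene")); crop("pics/s6.png","pics/s6c.png",260,170,110,80,7)
E
```

```text
ee_pos: [0.6263, 0.0154, 0.0392]
wrist_force: [-5.1, 0.7, 1.2]
```

View pics/s6c.png

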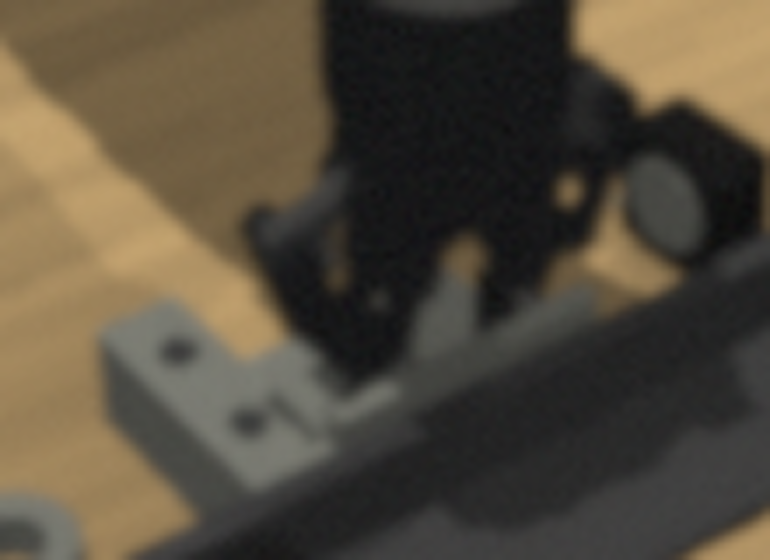

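```bash
echo '[-0.04,0,0,0,0.04,-0.04,0,0,0,0.04]' | python3 drive.py|sed -n '2p;4p';  echo '[-0.04,0,0,0,0.04,-0.04,0,0,0,0.04]' | python3 drive.py|sed -n '2p;4p'
```

```text
ee_pos: [0.6265, 0.0153, 0.0391]
wrist_force: [-15.8, -0.2, 7.8]
ee_pos: [0.6265, 0.0153, 0.0391]
wrist_force: [-26.9, -0.4, 14.2]
```

```bash
echo '[0.06,0,0,0,0.04,0.06,0,0,0,0.04]' | python3 drive.py|sed -n '2p;4p';  echo '[0,0,0.04,0,0.04,0,0,0.08,0,0.04,0,0,0.08,0,0.04]' | python3 drive.py|sed -n '2p;4p'
```

```text
ee_pos: [0.6264, 0.0153, 0.0392]
wrist_force: [-9.7, 0.0, 2.5]
ee_pos: [0.6264, 0.0149, 0.0352]
wrist_force: [-9.6, -1.4, 3.9]
```

Scaled: 0.002 m is 0.04.

```bash
echo '[0,0,0.04,0,0.04,0,0,0.04,0,0.04]' | python3 drive.py|sed -n '2p;4p';  echo '[0,0,0.04,0,0.04,0,0,0.04,0,0.04]' | python3 drive.py|sed -n '2p;4p'
```

```text
ee_pos: [0.6265, 0.0148, 0.0343]
wrist_force: [-14.0, -2.1, 12.6]
ee_pos: [0.6265, 0.0148, 0.0338]
wrist_force: [-20.2, -1.5, 22.8]
```

Scaled: 0.001 m is 0.02.

```bash
echo '[0,0,0.02,0,0.04,0,0,0.02,0,0.04]' | python3 drive.py|sed -n '2p;4p';  echo '[0,0,0.02,0,0.04,0,0,0.02,0,0.04]' | python3 drive.py|sed -n '2p;4p'
```

```text
ee_pos: [0.6261, 0.015, 0.0315]
wrist_force: [-14.3, -2.8, 17.0]
ee_pos: [0.6258, 0.015, 0.0315]
wrist_force: [-24.1, -1.6, 16.6]
```

Scaled: 0.0015 m is 0.03, 0.001 m is 0.02.

```bash
echo '[0.02,0,0,0,0.04,0.03,0,0,0,0.04,0.03,0,0,0,0.04,0.03,0,0,0,0.04,0.03,0,0,0,0.04]' | python3 drive.py|sed -n '2p;3p;4p;5p';  echo '[0,0,0,0,0.04,0,0,0,0,0.04,0,0,0,0,0.04,0,0,0,0,0.04,0,0,0,0,0.04]' | python3 drive.py|sed -n '2p;4p'
```

```text
ee_pos: [0.6255, 0.0149, 0.0315]
tcp_rot: [-180.0, 0.0, -175.7]
wrist_force: [-15.1, -2.7, 23.8]
opening: 0.0399
ee_pos: [0.6255, 0.0149, 0.0315]
wrist_force: [-15.5, 0.7, 17.3]
```

The manual's scale: shifts go in units of 50 mm. Converting my numbers, -0.0005 m is -0.01, -0.001 m is -0.02.

```bash
echo '[0,0,-0.01,0,0.04,-0.01,0,-0.02,0,0.04,-0.01,0,-0.02,0,0.04,-0.01,0,-0.02,0,0.04]' | python3 drive.py|sed -n '2p;4p';  echo '[0,0,0,0,0.04,0,0,0,0,0.04,0,0,0,0,0.04,0,0,0,0,0.04,0,0,0,0,0.04]' | python3 drive.py|sed -n '2p;4p'
python3 - <<'E'
from h import *
a=np.radians(4.1); R=np.array([[np.cos(a),-np.sin(a),0],[np.sin(a),np.cos(a),0],[0,0,1]])
for l in [(0,.1,.05),(-.008,.1,.05),(0,0,.05),(-.008,0,.05),(0,0,.04),(0,-.03,.04),(-.09,0,.04)]:
    print(l,((w2px("scene",R@np.array(l)+[.6507,-.0383,0])-[260,170]+.5)*7-.5).round())
E
```

```text
ee_pos: [0.6255, 0.015, 0.0316]
wrist_force: [-15.4, -1.4, 14.1]
ee_pos: [0.6255, 0.015, 0.0315]
wrist_force: [-15.4, 0.0, 13.1]
(0, 0.1, 0.05) [597. 295.]
(-0.008, 0.1, 0.05) [581. 282.]
(0, 0, 0.05) [339. 427.]
(-0.008, 0, 0.05) [324. 412.]
(0, 0, 0.04) [340. 451.]
(0, -0.03, 0.04) [257. 493.]
(-0.09, 0, 0.04) [176. 295.]
```

```bash
python3 -c "
from workcell import bot; print(bot.job_done())"
```

```text
the job is handed in; nothing more can be done
None
```

The tube is in the scrap tray. The bracket is held flush against the fence and butted on the stop at about 15 N towards the fence and 13 N down, and the job is handed in; no verdict came back.

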